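Pack out a tube box on a shaker platform and hold it clamped

TASK

The spring-loaded clamp pad on the shaker platform cannot reach the tube box. Stand spacers from the rack upright side by side in the gap between the pad and the box, tabs up and roughly centred, adding one at a time until the pad, pushed in by its handle, bears firmly on them before its stroke runs out; leave spacers you do not need in the rack and the box where it stands. Finish while holding: keep hold of the handle or keep pushing it, so that the pad squeezes the stack against the box with a firm push of about 10 N (its return spring alone takes 2 to 4 N), and do not let go.

Things in the scene. Friction and masses are not known exactly. Their poses are not given: they have to be found in the camera images.
- spacer_1_mid (a point): centre of spacer 1, one of four identical upright grey plastic spacers: a block 12 mm thick (its x axis), 60 mm wide (its y axis) and 55 mm tall with a half-round top (radius 6 mm), carrying a grip tab 24 mm wide (y), 8 mm thick (x) and 40 mm tall with rounded top corners (total height 95 mm). This point is half-way up, 47.5 mm above the underside; the tab spans 7.5 to 47.5 mm above this point. 60 g. It starts standing in a slot of the rack, its underside 6 mm above the bench
- spacer_2_mid (a point): centre of spacer 2, one of four identical upright grey plastic spacers: a block 12 mm thick (its x axis), 60 mm wide (its y axis) and 55 mm tall with a half-round top (radius 6 mm), carrying a grip tab 24 mm wide (y), 8 mm thick (x) and 40 mm tall with rounded top corners (total height 95 mm). This point is half-way up, 47.5 mm above the underside; the tab spans 7.5 to 47.5 mm above this point. 60 g. It starts standing in a slot of the rack, its underside 6 mm above the bench
- spacer_3_mid (a point): centre of spacer 3, one of four identical upright grey plastic spacers: a block 12 mm thick (its x axis), 60 mm wide (its y axis) and 55 mm tall with a half-round top (radius 6 mm), carrying a grip tab 24 mm wide (y), 8 mm thick (x) and 40 mm tall with rounded top corners (total height 95 mm). This point is half-way up, 47.5 mm above the underside; the tab spans 7.5 to 47.5 mm above this point. 60 g. It starts standing in a slot of the rack, its underside 6 mm above the bench
- spacer_4_mid (a point): centre of spacer 4, one of four identical upright grey plastic spacers: a block 12 mm thick (its x axis), 60 mm wide (its y axis) and 55 mm tall with a half-round top (radius 6 mm), carrying a grip tab 24 mm wide (y), 8 mm thick (x) and 40 mm tall with rounded top corners (total height 95 mm). This point is half-way up, 47.5 mm above the underside; the tab spans 7.5 to 47.5 mm above this point. 60 g. It starts standing in a slot of the rack, its underside 6 mm above the bench
- spacer_1: the same spacer 1; origin at the centre of its underside, axes as above (z up along the tab)
- spacer_2: the same spacer 2; origin at the centre of its underside, axes as above (z up along the tab)
- spacer_3: the same spacer 3; origin at the centre of its underside, axes as above (z up along the tab)
- spacer_4: the same spacer 4; origin at the centre of its underside, axes as above (z up along the tab)
- rack: fixed white block, 130 (x) x 74 (y) x 34 mm, origin at the centre of its underside on the bench; four slots 28 mm deep and 13.6 x 61.6 mm at x = -48, -16, 16 and 48 mm along its x axis hold spacers 1 to 4, standing across it
- platform: fixed grey shaker platform, a plate 222 x 124 mm with its top 12 mm above the bench; origin on the bench under it. Its +x axis points from the clamp pad to the end stop; y lies along the gap. From -x to +x stand on it: an aluminium bracket (34 mm high), the clamp pad, the gap, the tube box, the end stop (30 mm high)
- clamp (a joint): travel of the clamp pad towards the box (platform +x): 0 = fully back, 0.018 m = end of its stroke. A spring pushes it back with about 2 N at 0 and 4 N at the end of the stroke
- pad_face (a point): centre of the front face of the sliding aluminium clamp pad (80 mm wide, 41 mm high, 30 mm thick, its top front edge rounded to 6 mm as a lead-in), 20 mm above the platform's plate; it moves with the pad and its x axis points into the gap
- pad_handle (a point): grip point on the clamp pad's upright handle, 23 mm behind the front face: a flat bar 20 mm wide (y) and 10 mm thick (x) with a round top, standing from 41 to 101 mm above the plate; this point is 75 mm above the plate. It moves with the pad
- box_face (a point): centre of the clear tube box's near face, the far wall of the gap, 20 mm above the plate. The gap between this face and the pad face is 32 to 47 mm at the start
- tube_box: clear microtube box, 76 (x) x 114 (y) x 40 mm, 0.5 kg, loose on the plate with its far face against the end stop; origin at the centre of its underside
Things that resemble listed ones, but are neither listed nor needed, are in the scene too. What is shaped like the spacer_4 but purple is not meant. Leave any pink look-alike of the spacer_3 alone.

How it is judged:
By the outcome, as a careful person would: the job done as asked, in the order asked, and still so for the second after the job is handed in, while the arm keeps its last pose, push and grip.
It also fails if it takes over 72 s, if anything falls off the work surface, if the arm or the gripper's body presses on something with over 40 N, if the wrist force passes 120 N, or if a joint passes its speed limit or range.

ROBOT

A 6-joint arm with a two-finger parallel gripper is mounted at the origin on a cart in front of the work surface, level with it; the furniture and walls round the work are solid. World frame = base frame: x ahead of the robot, y to its left, z up, the work surface at z = 0. Lengths are in m, angles in degrees, forces in N, time in s.
With the tool pointing down it reaches from about 0.35 to 0.975 m from the base axis. Payload 4.9 kg.
Tool frame: the origin (TCP) lies at the very end of the fingers, on their centre line; the grasp point (between the pads) lies 19 mm behind it; z points along the fingers, y is the line along which they close (so a half turn about z gives the same grasp; the last joint's range is limited). The gripper opens to 85 mm and grips with 20 to 120 N. Pads are 22 mm wide; open, the fingers measure 114 mm over their backs; the gripper's body (76 mm by 85 mm) begins 54 mm behind the grasp point. The pads swing forward as they close: fully open they stand 13 mm farther back than shut.
Start: joints at [-78.495, 3.019, 92.412, -0, 84.569, -6.818], TCP at [0.196, -0.593, 0.231] pointing down, gripper open.
Joint ranges: [-172.51, 172.51], [-57.92, 126.97], [3.15, 148.05], [-58.71, 238.71], [5.1, 150.11], [-179.66, 179.66]. Speed limits (degrees/s): [147.25, 147.25, 180, 180, 180, 180].

INTERFACE

Orientations are given as a 3x3 rotation matrix whose columns are the frame's x, y, z axes.
In Python, from plant import observe, camera, get_calibration, job_done, spot_in gives the robot as it stands.
- The arm moves only by the tool jog_arm, never from a script. Its argument "commands" is a list of rows, each a list of 7 numbers: the turn, a rotation vector about the tool's x, y, z in degrees, then the shift along the tool's x, y, z in cm, then the opening in per cent of the stroke, from 0 (shut) to 100 (fully open). In form: [[ax, ay, az, dx, dy, dz, jaw], ...]. A call has 1 to 10 rows; each row shifts and turns the commanded pose from where the row before left it, along the tool's axes as they then stand; what a row does not reach is not made up. A row lasts 1/12 s, in which the tool goes at most 41.7 mm and 7.16 degrees, less where a joint would pass 70% of its speed; a pose out of reach is approached as far as the arm can. A call with a gripper value outside its range is refused whole. The fingers move at their own pace and stop on an object; "grip_force" is the grip in N (left out, the last holds). Time passes only in rows, so rows that do not move let the fingers close. It gives the time, the measured TCP pose, the force, the opening and the grip force at its end, in the units of the state.
- observe(): the state, without advancing time (a new reading comes with each control period).
- camera(name): name is "scene" or "top" or "wrist"; returns the picture (400x640x3 uint8, red, green, blue); there is no depth.
- get_calibration(name): a dict with "vertical_fov" (degrees; the focal length in pixels is half the picture's height over the tangent of half this angle, whatever the lens; pixels are square), "cx", "cy" (the principal point, pixels), "position" and "attitude" of the camera in the world. Camera axes: x right, y up, looking along -z (the intrinsics and any distortion apply to the point x, -y, -z); pixel columns grow to the right and rows downward; lengths in m; the calibration is good to about 2 mm. A picture is of the moment at which its call begins: read the wrist's pose just before it. get_calibration takes no time and is no camera call; for the wrist camera it gives the pose at the moment of the call.
- job_done(): hands the job in; it is judged then, once.
Trained networks look in the newest picture that a camera, given by its name, has taken for a name from the list of things; names that differ only in an ending like _2 or _b are one class to them, and where a whole thing is asked for, a point or a joint stands for the part that bears it (a point fixed in the world has none). Each returns a list of dicts, best first, with "score" (0 to 1); they miss things now and then, are a little off and sometimes report something else, mostly with a low value. They report only what shows in the picture. A call takes as long as a camera call. They do not tell look-alikes from the thing itself.
- spot_in(label, camera): "xy" ([column, row] as shares, 0 to 1, of the picture: columns of its width, rows of its height, amid what is visible of it).
The state is a dict: "time": time; "q": joint angles; "dq": joint speeds; "joint_efforts": joint torques, N m; "ee_pos": TCP position; "orientation": TCP orientation; "force": force on the tool from outside, world axes, zero at the start; "ft_torque": the same for the moment, N m; "finger_gap": finger opening in m; "grip_force": force on a finger pad.
Only numpy, scipy, OpenCV 4.12 (cv2) and the standard library are available. Lean on these libraries where they do the work, as an engineer would, in place of code of your own. Each camera call takes 0.05 s, during which the arm holds its last target. There are 200 camera calls.

## Working session

There is one attempt and no reset: what is moved stays moved. The work goes in short steps, Python scripts to look and compute and a tool call to move; the robot and the scene stay as the last step left them, time stands still between calls to the robot, and variables do not carry over. Pictures are saved under pics/ and viewed, at most 10 in all, crops included, and the job is handed in when it is done.

Besides the shell and the picture viewer there is one more tool, called by a JSON object that holds its "api" and its "payload". jog_arm: Moves the arm, as the interface text tells. Its arguments: {"type":"object","properties":{"commands":{"type":"array"},"grip_force":{"type":"number"}},"required":["commands"]}

```bash
mkdir -p pics
cat > h.py <<'E'
import numpy as np, cv2
from plant import *
def snap(n,f=None):
    im=camera(n)
    if f: cv2.imwrite('pics/'+f,im[:,:,::-1])
    return im
E
python3 - <<'E'
from h import *
a=snap('scene');b=snap('top')
for n in('scene','top','wrist'):
    print(n,get_calibration(n))
cv2.imwrite('pics/a.png',np.vstack([a,b])[:,:,::-1][:, :])
im=cv2.resize(np.vstack([a,b]),(480,600));
cv2.imwrite('pics/s.png',a[:,:,::-1]);cv2.imwrite('pics/t.png',b[:,:,::-1])
for n in('scene','top'):
  for l in('spacer_1','spacer_1_mid','rack','platform','pad_face','pad_handle','box_face','tube_box'):
    print(n,l,[(round(d['xy'][0]*640),round(d['xy'][1]*400),round(d['score'],2)) for d in spot_in(l,n)])
E
```

```text
scene {'vertical_fov': 52.012840390829126, 'cx': 316.5884867753552, 'cy': 204.21730416467898, 'position': array([-0.20694845,  0.11104779,  0.62032601]), 'attitude': array([[ 0.30527877,  0.59884397, -0.74039907],
       [-0.95225745,  0.19463948, -0.23520465],
       [ 0.00326   ,  0.77685351,  0.62967293]])}
top {'vertical_fov': 51.052246601375046, 'cx': 316.83808007475284, 'cy': 204.83876169723916, 'position': array([0.23969383, 0.35381678, 0.92945299]), 'attitude': array([[-0.10025005,  0.97492416, -0.19867765],
       [-0.99495518, -0.09898446,  0.01631771],
       [-0.00375747,  0.19931121,  0.97992904]])}
wrist {'vertical_fov': 67.04054995232958, 'cx': 321.3008224676486, 'cy': 199.87030869538467, 'position': array([ 0.26531339, -0.57039447,  0.37286882]), 'attitude': array([[ 3.13727767e-01,  9.10018496e-01,  2.71000416e-01],
       [-9.49512772e-01,  3.00864689e-01,  8.89153230e-02],
       [-6.19867544e-04, -2.85213562e-01,  9.58463792e-01]])}
scene spacer_1 [(283, 191, 0.82), (303, 212, 0.75), (294, 209, 0.7), (236, 197, 0.64), (257, 252, 0.56), (287, 197, 0.54)]
scene spacer_1_mid [(302, 219, 0.74)]
scene rack [(295, 226, 0.84)]
scene platform [(373, 233, 0.95)]
scene pad_face [(376, 221, 0.61)]
scene pad_handle [(375, 221, 0.59)]
scene box_face [(375, 200, 0.72)]
scene tube_box [(374, 197, 0.86)]
top spacer_1 [(304, 195, 0.81), (279, 179, 0.6), (317, 204, 0.59), (233, 194, 0.58), (292, 185, 0.57), (293, 260, 0.45)]
top spacer_1_mid [(316, 208, 0.54)]
top rack [(297, 199, 0.98)]
top platform [(373, 181, 0.92)]
top pad_face [(378, 182, 0.91), (315, 206, 0.33)]
top pad_handle [(378, 183, 0.68), (316, 208, 0.17)]
top box_face [(369, 146, 0.71)]
top tube_box [(369, 144, 0.81), (306, 196, 0.25)]
```

Run:
```python
import cv2
a=cv2.imread('pics/s.png');b=cv2.imread('pics/t.png')
cv2.imwrite('pics/s2.png',cv2.resize(a[130:310,200:440],(800,600),interpolation=3))
cv2.imwrite('pics/t2.png',cv2.resize(b[100:280,200:440],(800,600),interpolation=3))
```

```text
(no output)
```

View pics/s2.png

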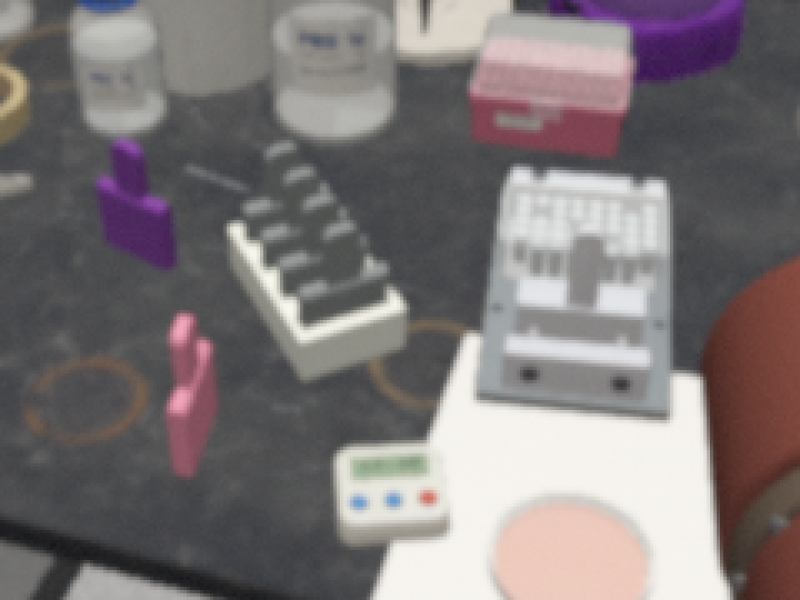

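View pics/t2.png

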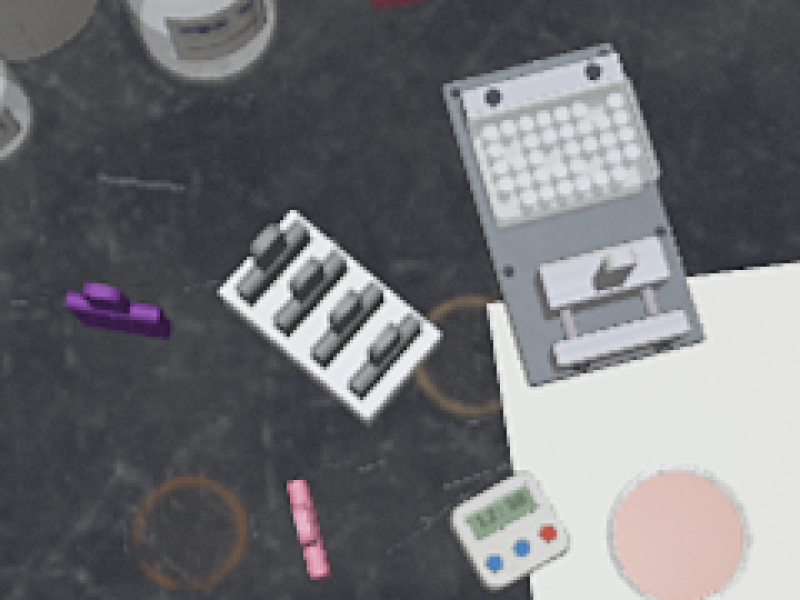

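The top crop shows the rack at about (330,315) with four grey spacers. The platform is at about (580,210), with its pad at (605,275) and gap near (580,245). The purple (120,310) and pink (308,528) look-alikes stand loose on the bench, so the grey four in the rack are the ones meant.

```bash
cat >> h.py <<'E'
def ray(n,uv,z,cal=None):
    c=cal or get_calibration(n); f=200/np.tan(np.radians(c['vertical_fov']/2))
    uv=np.atleast_2d(uv).astype(float)
    d=np.c_[(uv[:,0]-c['cx'])/f,-(uv[:,1]-c['cy'])/f,-np.ones(len(uv))]@np.array(c['attitude']).T
    p=np.array(c['position']); return p+d*((z-p[2])/d[:,2])[:,None]
def proj(n,P,cal=None):
    c=cal or get_calibration(n); f=200/np.tan(np.radians(c['vertical_fov']/2))
    q=(np.atleast_2d(P)-c['position'])@np.array(c['attitude'])
    return np.c_[c['cx']+f*q[:,0]/-q[:,2], c['cy']-f*q[:,1]/-q[:,2]]
E
python3 - <<'E'
from h import *
np.set_printoptions(precision=4,suppress=True)
cr=lambda L:np.array(L)/3.3333+[200,100]
R=ray('top',cr([(293,210),(440,333),(368,410),(219,287)]),.034)
P=ray('top',cr([(445,85),(608,43),(703,337),(532,385)]),.012)
for Q in(R,P):
    print(Q[:,:2],Q.mean(0)[:2],[np.linalg.norm(Q[i]-Q[i-1]) for i in range(4)],[np.degrees(np.arctan2(*(Q[i]-Q[i-1])[1::-1])) for i in range(4)])
s=observe();print(s['ee_pos'],s['orientation'])
E
```

```text
[[0.5224 0.3935]
 [0.4289 0.3048]
 [0.3828 0.3568]
 [0.4745 0.4468]] [0.4521 0.3755] [np.float64(0.07159574444391549), np.float64(0.1288961930565503), np.float64(0.06946145225212234), np.float64(0.1285249993959378)] [np.float64(-48.05785620418683), np.float64(-136.52029887707914), np.float64(131.57376515556913), np.float64(44.436841271887154)]
[[0.6091 0.2811]
 [0.6285 0.164 ]
 [0.4129 0.1283]
 [0.392  0.2464]] [0.5106 0.205 ] [np.float64(0.21978437220885128), np.float64(0.1187270356092483), np.float64(0.21851341230778196), np.float64(0.11993619623132287)] [np.float64(9.09685247898761), np.float64(-80.56951118429006), np.float64(-170.58979111542402), np.float64(100.03588801892684)]
[ 0.1965 -0.5933  0.2313] [[ 0.9493  0.3144  0.    ]
 [ 0.3144 -0.9493 -0.    ]
 [ 0.      0.     -1.    ]]
```

{"api": "jog_arm", "payload": {"commands": [[0, 0, 0, 2.8, -2.35, -0.5, 100], [0, 0, 0, 2.8, -2.35, -0.5, 100], [0, 0, 0, 2.8, -2.35, -0.5, 100], [0, 0, 0, 2.8, -2.35, -0.5, 100], [0, 0, 0, 2.8, -2.35, -0.5, 60], [0, 0, 0, 2.8, -2.35, -0.5, 60], [0, 0, 0, 2.8, -2.35, -0.5, 60], [0, 0, 0, 2.8, -2.35, -0.5, 60], [0, 0, 0, 2.8, -2.35, -0.5, 60], [0, 0, 0, 2.8, -2.35, -0.5, 60]]}}

```text
time: 1.73
ee_pos: [0.389, -0.2806, 0.2819]
orientation: [[0.949, 0.314, 0.001], [0.314, -0.949, -0.001], [0.0, 0.001, -1.0]]
force: [0.3, -1.2, -0.1]
finger_gap: 0.0512
grip_force: 0.0
```

{"api": "jog_arm", "payload": {"commands": [[0, 0, 0, 2.5, -2.9, -0.4, 60], [0, 0, 0, 2.0, -3.2, -0.4, 60], [0, 0, 0, 1.5, -3.4, 0, 60], [0, 0, 0, 1.5, -3.4, 0, 60], [0, 0, 0, 1.2, -3.5, 0, 60], [0, 0, -6, 1.2, -3.5, 0, 60], [0, 0, -6, 1.2, -3.5, 0, 60]]}}

```text
time: 2.32
ee_pos: [0.4162, -0.0236, 0.2895]
orientation: [[0.861, 0.509, 0.001], [0.509, -0.861, -0.0], [0.001, 0.0, -1.0]]
force: [-0.0, -0.5, -0.8]
finger_gap: 0.0513
grip_force: 0.0
```

{"api": "jog_arm", "payload": {"commands": [[0, 0, 0, 2.1, -2.8, -0.2, 60], [0, 0, 0, 2.1, -2.8, -0.2, 60], [0, 0, 0, 2.1, -2.8, -0.2, 60], [0, 0, 0, 2.1, -2.8, -0.2, 60], [0, 0, 0, 2.1, -2.8, -0.2, 60], [0, 0, 0, 2.1, -2.8, -0.2, 60], [0, 0, 0, 2.1, -2.8, 0, 60], [0, 0, -6, 2.1, -2.8, 0, 60], [0, 0, -6, 0, 0, 0, 60], [0, 0, 0, 0, 0, 0, 60]]}}

```text
time: 3.15
ee_pos: [0.4479, 0.2544, 0.301]
orientation: [[0.736, 0.677, -0.001], [0.677, -0.736, -0.0], [-0.001, -0.0, -1.0]]
force: [0.3, -0.8, 0.4]
finger_gap: 0.0512
grip_force: 0.0
```

Run:
```python
from h import *
import pickle
s=observe();c=get_calibration('wrist');a=snap('wrist','w1.png');pickle.dump(c,open('c1.pkl','wb'))
print(s['time'],s['ee_pos'],s['orientation'])
cv2.imwrite('pics/w1b.png',cv2.resize(a,(800,500),interpolation=2)[:,:,::-1])
for l in('spacer_1_mid','rack','pad_face','pad_handle','box_face'):
    print(l,[(round(d['xy'][0]*640),round(d['xy'][1]*400),round(d['score'],2)) for d in spot_in(l,'wrist')])
```

```text
3.15 [0.44792116 0.25443827 0.30098949] [[ 7.36041557e-01  6.76935909e-01 -7.75988008e-04]
 [ 6.76935812e-01 -7.36041934e-01 -4.20966651e-04]
 [-8.56127156e-04 -2.15445123e-04 -9.99999610e-01]]
spacer_1_mid [(257, 140, 0.94)]
rack [(264, 103, 0.96)]
pad_face [(354, 192, 0.82)]
pad_handle [(360, 192, 0.88)]
box_face [(394, 134, 0.7)]
```

View pics/w1b.png

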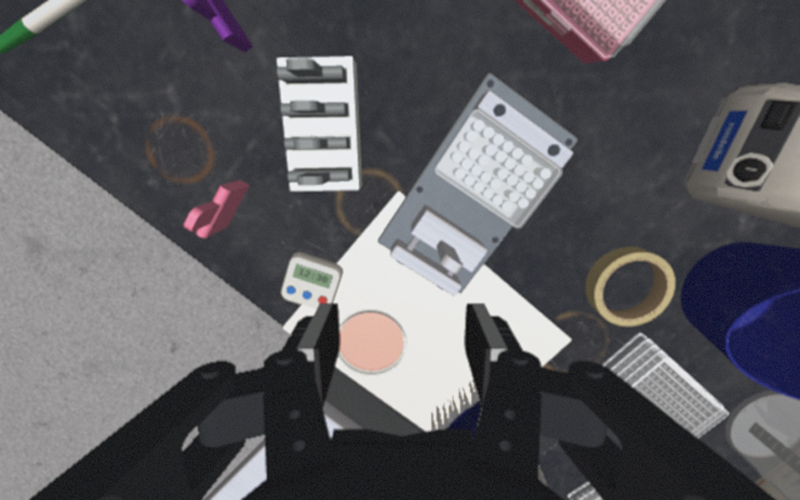

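The wrist view (800 wide) shows the rack at (318,125) with four grey spacers. The platform is at (480,185), and the purple and pink look-alikes stand apart at (215,20) and (215,210). Next I go above the rack for a close look.

{"api": "jog_arm", "payload": {"commands": [[0, 0, 0, 2.1, -2.2, 2.0, 50], [0, 0, 0, 2.1, -2.2, 2.0, 50], [0, 0, 0, 2.1, -2.2, 2.0, 50], [0, 0, 0, 2.1, -2.2, 2.0, 50], [0, 0, 0, 0, 0, 0, 50], [0, 0, 0, 0, 0, 0, 50]]}}

```text
time: 3.95
ee_pos: [0.4503, 0.3742, 0.2192]
orientation: [[0.739, 0.674, -0.003], [0.674, -0.739, -0.002], [-0.004, -0.0, -1.0]]
force: [0.0, 0.4, 0.1]
finger_gap: 0.0426
grip_force: 0.0
```

Run:
```python
from h import *
import pickle
s=observe();c=get_calibration('wrist');a=snap('wrist','w2.png');pickle.dump(c,open('c2.pkl','wb'))
print(s['time'],s['ee_pos'],s['orientation'].round(4).tolist())
print('proj rack',proj('wrist',[[.4521,.3755,.034]],c))
cv2.imwrite('pics/w2b.png',cv2.resize(a,(800,500),interpolation=2)[:,:,::-1])
```

```text
3.95 [0.45032409 0.3742337  0.21922925] [[0.7391, 0.6735, -0.0032], [0.6735, -0.7391, -0.0024], [-0.004, -0.0004, -1.0]]
proj rack [[321.15534456 175.37613441]]
```

View pics/w2b.png

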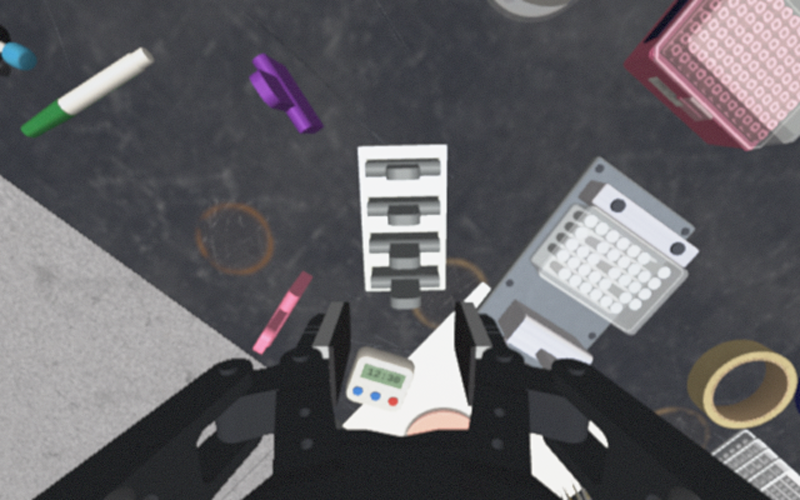

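The crop shows the rack at (403,218), within 2 px of prediction. The grey tabs are at about (403,170), (404,213), (404,257) and (405,298), and the purple and pink look-alikes are well apart.

Run:
```python
from h import *
import pickle
np.set_printoptions(precision=4,suppress=True)
c=pickle.load(open('c2.pkl','rb'))
R=ray('',np.array([(359,147),(447,145),(446,290),(365,291)])/1.25,.034,c)
print(R[:,:2],R.mean(0)[:2],[np.linalg.norm(R[i]-R[i-1]) for i in range(4)],[np.degrees(np.arctan2(*(R[i]-R[i-1])[1::-1])) for i in range(4)])
# ridges of bodies z=.061 left/right ends
B=ray('',np.array([(367,165),(439,163),(368,206),(440,203),(370,242),(439,239),(371,277),(439,272)])/1.25,.059,c)
for i in range(4): m=(B[2*i]+B[2*i+1])/2; d=B[2*i+1]-B[2*i]; print(m[:2],np.linalg.norm(d),np.degrees(np.arctan2(d[1],d[0])))
im=cv2.imread('pics/w2.png')
cv2.imwrite('pics/w2c.png',cv2.resize(im[100:260,260:380],(450,600),interpolation=2))
# predicted from rack center .4521,.3755 yaw 43.5
t=np.radians(43.5);ex=np.array([np.cos(t),np.sin(t)])
for x in(-.048,-.016,.016,.048): print('pred',np.r_[.4521,.3755]+x*ex)
```

```text
[[0.4738 0.4433]
 [0.5246 0.3899]
 [0.4301 0.2991]
 [0.3783 0.3546]] [0.4517 0.3717] [np.float64(0.1303637724649267), np.float64(0.0736975592061696), np.float64(0.1310479199072826), np.float64(0.0759530944353716)] [np.float64(42.897372273591266), np.float64(-46.44663517134947), np.float64(-136.114411169944), np.float64(133.0324823856118)]
[0.4895 0.408 ] 0.056456452158430565 -46.15024384934072
[0.4664 0.3858] 0.058253677655319636 -45.307793842047104
[0.4444 0.3652] 0.05743314557558186 -45.13867693757055
[0.4224 0.3445] 0.05828828468477995 -43.245388371570634
pred [0.4173 0.3425]
pred [0.4405 0.3645]
pred [0.4637 0.3865]
pred [0.4869 0.4085]
```

View pics/w2c.png

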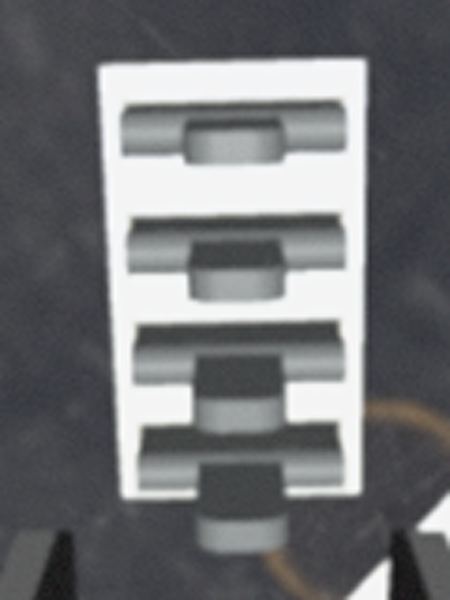

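Run:
```python
from h import *
import pickle
np.set_printoptions(precision=4,suppress=True)
c=pickle.load(open('c2.pkl','rb'))
k=lambda L:np.array(L)/3.75+[260,100]
T=ray('',k([(234,146),(237,281),(239,414),(242,532)]),.100,c);print(T[:,:2])
B=ray('',k([(235,125),(237,236),(239,348),(241,455)]),.060,c);print(B[:,:2])
```

```text
[[0.4868 0.4057]
 [0.4641 0.3841]
 [0.44   0.3614]
 [0.4174 0.3397]]
[[0.4883 0.4064]
 [0.4671 0.3864]
 [0.4444 0.3649]
 [0.4215 0.3432]]
```

{"api": "jog_arm", "payload": {"commands": [[0, 0, -1.1, -2.3, 0.1, 1.0, 50], [0, 0, 0, -2.4, 0.2, 1.0, 50], [0, 0, 0, 0, 0, 3.0, 50], [0, 0, 0, 0, 0, 3.5, 50], [0, 0, 0, 0, 0, 3.0, 50], [0, 0, 0, 0, 0, 2.0, 50], [0, 0, 0, 0, 0, 1.5, 50], [0, 0, 0, 0, 0, 0, 50], [0, 0, 0, 0, 0, 0, 50]]}}

```text
time: 4.75
ee_pos: [0.4195, 0.3395, 0.0723]
orientation: [[0.728, 0.686, 0.001], [0.686, -0.728, 0.0], [0.001, 0.0, -1.0]]
force: [-0.1, -0.1, 0.9]
finger_gap: 0.0423
grip_force: 0.0
```

{"api": "jog_arm", "payload": {"commands": [[0, 0, 0, 0, 0, 0, 10], [0, 0, 0, 0, 0, 0, 10], [0, 0, 0, 0, 0, 0, 10], [0, 0, 0, 0, 0, 0, 10], [0, 0, 0, 0, 0, 0, 10]], "grip_force": 30}}

```text
time: 5.17
ee_pos: [0.4202, 0.3413, 0.0738]
orientation: [[0.726, 0.687, 0.004], [0.687, -0.726, 0.002], [0.004, 0.001, -1.0]]
force: [-0.2, 0.2, 5.6]
finger_gap: 0.0233
grip_force: 31.1
```

{"api": "jog_arm", "payload": {"commands": [[0, 0, 0, 0, 0, -1.0, 10], [0, 0, 0, 0, 0, -2.5, 10], [0, 0, 0, 0, 0, -3.5, 10], [0, 0, 0, 0, 0, -3.5, 10], [0, 0, 0, -0.6, 2.5, -2.0, 10], [0, 0, 0, -0.8, 3.2, 0, 10], [0, 0, 0, -0.8, 3.2, 0, 10], [0, 0, 0, -0.8, 3.2, 0, 10], [0, 0, 0, -0.8, 3.2, 0, 10], [0, 0, 0, 0, 0, 0, 10]]}}

```text
time: 6.0
ee_pos: [0.4983, 0.1989, 0.1969]
orientation: [[0.73, 0.684, 0.001], [0.684, -0.73, -0.002], [-0.001, 0.003, -1.0]]
force: [-0.6, 0.7, -0.7]
finger_gap: 0.0232
grip_force: 30.0
```

{"api": "jog_arm", "payload": {"commands": [[0, 0, 6, 0, 0, 0, 10], [0, 0, 7, 0, 0, 0, 10], [0, 0, 7, 0, 0, 0, 10], [0, 0, 7, 0, 0, 0, 10], [0, 0, 7, 0, 0, 0, 10], [0, 0, 0, 0, 0, 0, 10], [0, 0, 0, 0, 0, 0, 10], [0, 0, 0, 0, 0, 0, 10]]}}

```text
time: 6.67
ee_pos: [0.4961, 0.2033, 0.1964]
orientation: [[0.986, 0.167, -0.0], [0.167, -0.986, -0.0], [-0.0, -0.0, -1.0]]
force: [0.9, 0.5, -1.3]
finger_gap: 0.0233
grip_force: 30.0
```

Run:
```python
from h import *
import pickle
s=observe();c=get_calibration('wrist');a=snap('wrist','w3.png');pickle.dump(c,open('c3.pkl','wb'));b=snap('top','t3.png')
print(s['time'],s['ee_pos'],s['orientation'].round(4).tolist(),s['finger_gap'],s['force'])
cv2.imwrite('pics/w3b.png',cv2.resize(a[0:300,160:560],(800,600),interpolation=2)[:,:,::-1])
```

```text
6.6667 [0.49607103 0.20328774 0.19641721] [[0.986, 0.1666, -0.0001], [0.1666, -0.986, -0.0], [-0.0001, -0.0, -1.0]] 0.02325847644208135 [ 0.86224762  0.49088801 -1.2504078 ]
```

View pics/w3b.png

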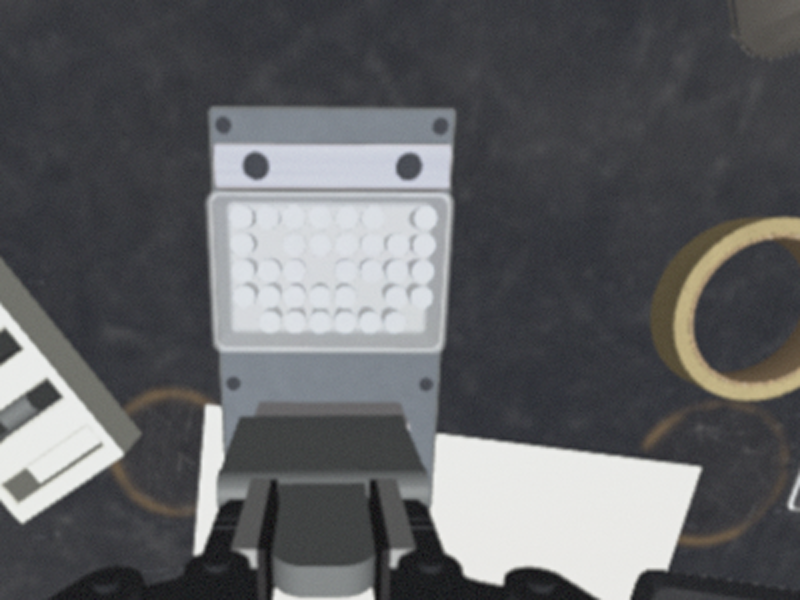

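The held spacer is at about (320,500), square to the platform. The box's near top edge is at row 351, the pad's foot at row 402, and the platform's far corners at (208,107) and (455,107).

Run:
```python
from h import *
import pickle
np.set_printoptions(precision=4,suppress=True)
c=pickle.load(open('c3.pkl','rb'))
k=lambda L:np.array(L)/2+[160,0]
o=np.array([.49607,.20329]);X=np.array([.986,.1666]);Y=np.array([.1666,-.986])
def pr(n,L,z):
    P=ray('',k(L),z,c)[:,:2]-o; print(n,(np.c_[P@X,P@Y]*1000).round(1).tolist())
pr('plate far corners',[(208,107),(455,107)],.012)
pr('plate left/right edge low',[(221,385),(437,430)],.012)
pr('box far top',[(208,196),(453,196)],.052)
pr('box near top',[(214,351),(443,351)],.050)
pr('pad foot',[(258,402),(405,402)],.0125)
pr('spots',[(233,384),(426,384)],.012)
```

```text
plate far corners [[126.0, -56.0], [126.0, 66.0]]
plate left/right edge low [[-16.1, -56.5], [-43.0, 66.2]]
box far top [[82.9, -51.1], [82.9, 59.4]]
box near top [[11.3, -52.5], [11.2, 59.2]]
pad foot [[-26.0, -36.0], [-26.1, 47.1]]
spots [[-15.6, -49.7], [-15.7, 58.5]]
```

Run:
```python
from h import *
import pickle
c=pickle.load(open('c3.pkl','rb'))
k=lambda L:np.array(L)/2+[160,0]
o=np.array([.49607,.20329]);X=np.array([.986,.1666]);Y=np.array([.1666,-.986])
def pr(n,L,z):
    P=ray('',k(L),z,c)[:,:2]-o; print(n,(np.c_[P@X,P@Y]*1000).round(1).tolist())
pr('bottom edge',[(249,417),(398,417)],.1286)
pr('shoulder start',[(222,470),(425,470)],.1776)
pr('tab top',[(278,565),(370,565)],.2220)
b=cv2.imread('pics/t3.png');cv2.imwrite('pics/t3c.png',cv2.resize(b[100:220,320:440],(600,600),interpolation=2))
```

```text
bottom edge [[3.3, -26.6], [3.2, 28.1]]
shoulder start [[3.3, -28.7], [3.2, 30.0]]
tab top [[-0.3, -9.5], [-0.3, 10.8]]
```

{"api": "jog_arm", "payload": {"commands": [[0, 0, 0, 0.3, 0.4, 1.0, 10], [0, 0, 0, 0, 0, 2.0, 10], [0, 0, 0, 0, 0, 2.5, 10], [0, 0, 0, 0, 0, 2.0, 10], [0, 0, 0, 0, 0, 1.5, 10], [0, 0, 0, 0, 0, 1.0, 10], [0, 0, 0, 0, 0, 0.5, 10], [0, 0, 0, 0, 0, 0, 10], [0, 0, 0, 0, 0, 0, 10], [0, 0, 0, 0, 0, 0, 10]]}}

```text
time: 7.6
ee_pos: [0.5009, 0.1998, 0.0926]
orientation: [[0.986, 0.164, 0.002], [0.164, -0.986, 0.001], [0.002, -0.0, -1.0]]
force: [0.2, 0.5, -0.7]
finger_gap: 0.0235
grip_force: 30.1
```

{"api": "jog_arm", "payload": {"commands": [[0, 0, 0, 0, 0, 0.3, 10], [0, 0, 0, 0, 0, 0.2, 10], [0, 0, 0, 0, 0, 0.2, 10], [0, 0, 0, 0, 0, 0, 10], [0, 0, 0, 0, 0, 0, 10]]}}

```text
time: 8.02
ee_pos: [0.4998, 0.1996, 0.0842]
orientation: [[0.986, 0.164, -0.0], [0.164, -0.986, -0.0], [-0.0, 0.0, -1.0]]
force: [0.9, 0.0, -1.1]
finger_gap: 0.0234
grip_force: 30.1
```

{"api": "jog_arm", "payload": {"commands": [[0, 0, 0, 0, 0, 0.2, 10], [0, 0, 0, 0, 0, 0.2, 10], [0, 0, 0, 0, 0, 0.1, 10], [0, 0, 0, 0, 0, 0.1, 10], [0, 0, 0, 0, 0, 0, 10], [0, 0, 0, 0, 0, 0, 10]]}}

```text
time: 8.52
ee_pos: [0.5007, 0.1999, 0.0796]
orientation: [[0.987, 0.164, 0.001], [0.164, -0.987, 0.0], [0.001, -0.0, -1.0]]
force: [-1.6, -0.2, 4.5]
finger_gap: 0.0232
grip_force: 30.6
```

{"api": "jog_arm", "payload": {"commands": [[0, 0, 0, 0, 0, 0, 50], [0, 0, 0, 0, 0, 0, 50], [0, 0, 0, 0, 0, 0, 50], [0, 0, 0, 0, 0, 0, 50], [0, 0, 0, 0, 0, -1.0, 50], [0, 0, 0, 0, 0, -2.0, 50], [0, 0, 0, 0, 0, -3.0, 50], [0, 0, 0, 0, 0, -3.0, 50], [0, 0, 0, -0.6, -3.4, 0, 50], [0, 0, 0, -0.6, -3.4, 0, 50]]}}

```text
time: 9.35
ee_pos: [0.4791, 0.2651, 0.1726]
orientation: [[0.987, 0.16, 0.006], [0.16, -0.987, 0.002], [0.007, -0.001, -1.0]]
force: [0.1, -0.1, -1.0]
finger_gap: 0.0429
grip_force: 0.0
```

{"api": "jog_arm", "payload": {"commands": [[0, 0, 0, -0.7, -3.4, 0, 50], [0, 0, 0, -0.7, -3.4, 0, 50], [0, 0, -6, -0.6, -3.2, 0, 50], [0, 0, -7, 0, 0, 0, 50], [0, 0, -7, 0, 0, 0, 50], [0, 0, -7, 0, 0, 0, 50], [0, 0, -7, 0, 0, 0, 50], [0, 0, 0, 0, 0, 0, 50], [0, 0, 0, 0, 0, 0, 50]]}}

```text
time: 10.1
ee_pos: [0.4409, 0.3602, 0.1689]
orientation: [[0.728, 0.685, 0.0], [0.685, -0.728, 0.0], [0.001, 0.0, -1.0]]
force: [0.5, -0.3, -0.4]
finger_gap: 0.0429
grip_force: 0.0
```

Run:
```python
from h import *
s=observe();print(s['time'],s['ee_pos'],s['orientation'].round(3).tolist())
b=snap('top');a=snap('scene')
cv2.imwrite('pics/m5.png',np.hstack([cv2.resize(b[95:225,310:440],(400,400),interpolation=2),cv2.resize(a[160:270,320:430],(400,400),interpolation=2)])[:,:,::-1])
R=s['orientation'];d=R.T@(np.array([.4413,.361,s['ee_pos'][2]])-s['ee_pos']);print(d*100)
```

```text
10.1 [0.44091504 0.36018193 0.16886078] [[0.728, 0.685, 0.0], [0.685, -0.728, 0.0], [0.001, 0.0, -1.0]]
[ 8.40908407e-02 -3.32120331e-02  4.16704000e-05]
```

View pics/m5.png

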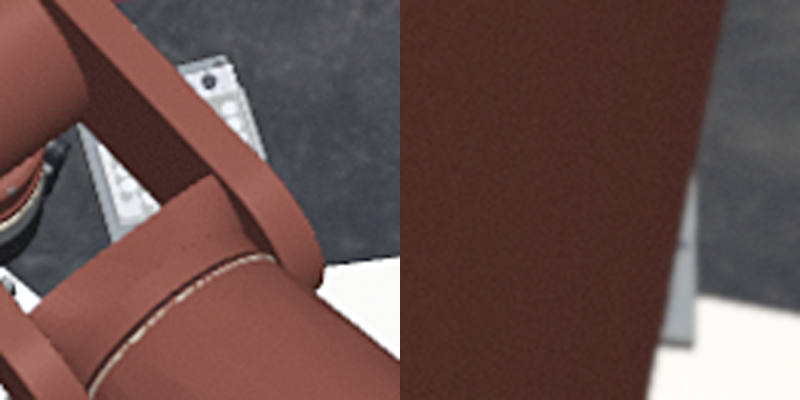

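The arm blocks both fixed views, so I'll check the first placing with the wrist camera when I return. Now the second spacer.

{"api": "jog_arm", "payload": {"commands": [[0, 0, 0, 0.1, 0, 1.5, 50], [0, 0, 0, 0, 0, 3.0, 50], [0, 0, 0, 0, 0, 2.5, 50], [0, 0, 0, 0, 0, 1.5, 50], [0, 0, 0, 0, 0, 1.0, 50], [0, 0, 0, 0, 0, 0, 50], [0, 0, 0, 0, 0, 0, 50], [0, 0, 0, 0, 0, 0, 50]]}}

```text
time: 10.87
ee_pos: [0.4426, 0.3614, 0.0749]
orientation: [[0.727, 0.687, 0.002], [0.687, -0.727, 0.001], [0.003, 0.001, -1.0]]
force: [-0.7, 0.6, 0.4]
finger_gap: 0.0428
grip_force: 0.0
```

{"api": "jog_arm", "payload": {"commands": [[0, 0, 0, 0, 0, 0, 10], [0, 0, 0, 0, 0, 0, 10], [0, 0, 0, 0, 0, 0, 10], [0, 0, 0, 0, 0, 0, 10], [0, 0, 0, 0, 0, 0, 10]], "grip_force": 30}}

```text
time: 11.28
ee_pos: [0.4423, 0.3617, 0.0749]
orientation: [[0.726, 0.687, 0.002], [0.687, -0.726, 0.002], [0.003, -0.0, -1.0]]
force: [-1.3, 2.3, 4.5]
finger_gap: 0.0231
grip_force: 30.5
```

{"api": "jog_arm", "payload": {"commands": [[0, 0, 0, 0, 0, -1.0, 10], [0, 0, 0, 0, 0, -2.5, 10], [0, 0, 0, 0, 0, -3.5, 10], [0, 0, 0, 0, 0, -3.5, 10], [0, 0, 0, 0, 0, -3.0, 10], [0, 0, 0, -1.0, 2.8, 0, 10], [0, 0, 0, -1.2, 3.2, 0, 10], [0, 0, 0, -1.2, 3.2, 0, 10], [0, 0, 0, -1.2, 3.2, 0, 10], [0, 0, 0, -1.2, 3.2, 0, 10]]}}

```text
time: 12.12
ee_pos: [0.5066, 0.2058, 0.2083]
orientation: [[0.726, 0.688, -0.0], [0.688, -0.726, -0.001], [-0.001, 0.0, -1.0]]
force: [-0.7, 0.1, -1.6]
finger_gap: 0.0229
grip_force: 29.7
```

{"api": "jog_arm", "payload": {"commands": [[0, 0, 6, 0, 0, 0, 10], [0, 0, 7, 0, 0, 0, 10], [0, 0, 7, 0, 0, 0, 10], [0, 0, 7, 0, 0, 0, 10], [0, 0, 7, 0, 0, 0, 10], [0, 0, 0, 0, 0, 0, 10], [0, 0, 0, 0, 0, 0, 10], [0, 0, 0, 0, 0, 0, 10]]}}

```text
time: 12.78
ee_pos: [0.5065, 0.2075, 0.2082]
orientation: [[0.986, 0.166, -0.0], [0.166, -0.986, -0.0], [-0.0, 0.0, -1.0]]
force: [0.7, -0.2, 0.0]
finger_gap: 0.0233
grip_force: 29.8
```

Run:
```python
from h import *
import pickle
s=observe();c=get_calibration('wrist');a=snap('wrist','w4.png');pickle.dump((c,s),open('c4.pkl','wb'))
print(s['time'],s['ee_pos'],s['orientation'].round(4).tolist(),s['finger_gap'],s['force'])
cv2.imwrite('pics/w4b.png',cv2.resize(a[60:360,160:560],(800,600),interpolation=2)[:,:,::-1])
```

```text
12.7833 [0.50649474 0.2074554  0.20823328] [[0.9861, 0.1662, -0.0003], [0.1662, -0.9861, -0.0004], [-0.0004, 0.0004, -1.0]] 0.02330589558810475 [ 0.73981328 -0.23628159  0.02883021]
```

View pics/w4b.png

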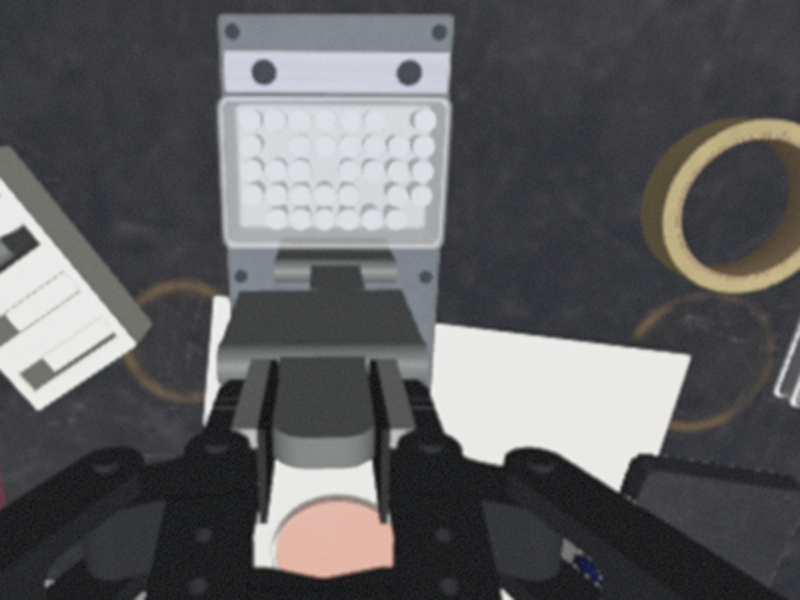

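Spacer 1 stands upright by the box at (335,265) and spacer 2 is held at (322,330).

Run:
```python
from h import *
import pickle
c,s=pickle.load(open('c4.pkl','rb'))
k=lambda L:np.array(L)/2+[160,60]
o=s['ee_pos'][:2];X=s['orientation'][:2,0];Y=s['orientation'][:2,1]
def pr(n,L,z):
    P=ray('',k(L),z,c)[:,:2]-o; print(n,(np.c_[P@X,P@Y]*1000).round(1).tolist())
pr('plate far corners',[(219,15),(453,15)],.012)
pr('box far top',[(335,100)],.052)
pr('box near top',[(225,246),(443,246)],.050)
pr('s1 ridge ',[(276,265),(395,265)],.067)
pr('s1 robotside edge',[(276,282),(395,282)],.061)
pr('held bottom edge',[(242,292),(401,292)],.1393)
pr('held shoulder start',[(220,345),(424,345)],.1883)
```

```text
plate far corners [[114.7, -52.9], [114.6, 68.3]]
box far top [[72.5, 6.5]]
box near top [[1.0, -49.3], [0.9, 62.2]]
s1 ridge  [[-4.5, -22.1], [-4.6, 35.8]]
s1 robotside edge [[-15.0, -22.8], [-15.0, 36.9]]
held bottom edge [[4.9, -29.2], [4.8, 29.3]]
held shoulder start [[4.4, -29.4], [4.3, 29.8]]
```

{"api": "jog_arm", "payload": {"commands": [[0, 0, 0, -1.2, 0.35, 0, 10], [0, 0, 0, -1.3, 0.35, 0, 10], [0, 0, 0, 0, 0, 2.0, 10], [0, 0, 0, 0, 0, 3.0, 10], [0, 0, 0, 0, 0, 2.0, 10], [0, 0, 0, 0, 0, 1.5, 10], [0, 0, 0, 0, 0, 0, 10], [0, 0, 0, 0, 0, 0, 10], [0, 0, 0, 0, 0, 0, 10]]}}

```text
time: 13.58
ee_pos: [0.4839, 0.1968, 0.1246]
orientation: [[0.986, 0.164, 0.002], [0.164, -0.986, 0.0], [0.002, -0.0, -1.0]]
force: [-0.2, -0.2, -0.2]
finger_gap: 0.0235
grip_force: 29.8
```

{"api": "jog_arm", "payload": {"commands": [[0, 0, 0, 0, 0, 0.8, 10], [0, 0, 0, 0, 0, 0.8, 10], [0, 0, 0, 0, 0, 0.8, 10], [0, 0, 0, 0, 0, 0.6, 10], [0, 0, 0, 0, 0, 0.4, 10], [0, 0, 0, 0, 0, 0, 10], [0, 0, 0, 0, 0, 0, 10]]}}

```text
time: 14.17
ee_pos: [0.4829, 0.1966, 0.0888]
orientation: [[0.986, 0.164, -0.001], [0.164, -0.986, -0.0], [-0.001, 0.0, -1.0]]
force: [0.4, 0.2, -0.7]
finger_gap: 0.0231
grip_force: 29.8
```

{"api": "jog_arm", "payload": {"commands": [[0, 0, 0, 0, 0, 0.3, 10], [0, 0, 0, 0, 0, 0.3, 10], [0, 0, 0, 0, 0, 0.2, 10], [0, 0, 0, 0, 0, 0.1, 10], [0, 0, 0, 0, 0, 0, 10], [0, 0, 0, 0, 0, 0, 10]]}}

```text
time: 14.67
ee_pos: [0.4835, 0.1968, 0.0808]
orientation: [[0.987, 0.164, 0.001], [0.164, -0.987, 0.0], [0.001, -0.0, -1.0]]
force: [-0.9, 0.6, 2.4]
finger_gap: 0.0232
grip_force: 30.1
```

{"api": "jog_arm", "payload": {"commands": [[0, 0, 0, 0, 0, 0, 50], [0, 0, 0, 0, 0, 0, 50], [0, 0, 0, 0, 0, 0, 50], [0, 0, 0, 0, 0, 0, 50], [0, 0, 0, 0, 0, -1.0, 50], [0, 0, 0, 0, 0, -3.0, 50], [0, 0, 0, 0, 0, -3.0, 50], [0, 0, 0, 0, 0, -3.0, 50], [0, 0, 0, 0, 0, 0, 50], [0, 0, 0, 0, 0, 0, 50]]}}

```text
time: 15.5
ee_pos: [0.4848, 0.197, 0.1838]
orientation: [[0.986, 0.164, 0.006], [0.164, -0.987, 0.001], [0.006, -0.0, -1.0]]
force: [-0.1, -0.1, -1.0]
finger_gap: 0.0426
grip_force: 0.0
```

{"api": "jog_arm", "payload": {"commands": [[0, 0, 0, -2.0, 0, -0.5, 50], [0, 0, 0, -2.0, 0, -0.5, 50], [0, 0, 0, 0, 0, 0, 50], [0, 0, 0, 0, 0, 0, 50]]}}

```text
time: 15.83
ee_pos: [0.4428, 0.1899, 0.1893]
orientation: [[0.986, 0.164, -0.001], [0.164, -0.986, -0.0], [-0.001, 0.0, -1.0]]
force: [-0.5, -0.0, 0.6]
finger_gap: 0.0424
grip_force: 0.0
```

Run:
```python
from h import *
import pickle
s=observe();c=get_calibration('wrist');a=snap('wrist','w5.png');pickle.dump((c,s),open('c5.pkl','wb'))
print(s['time'],s['ee_pos'],s['orientation'].round(4).tolist(),s['finger_gap'],s['force'])
cv2.imwrite('pics/w5b.png',cv2.resize(a[60:360,160:560],(800,600),interpolation=2)[:,:,::-1])
for l in('pad_handle','pad_face','spacer_1'): print(l,[(round(d['xy'][0]*640),round(d['xy'][1]*400),round(d['score'],2)) for d in spot_in(l,'wrist')])
```

```text
15.8333 [0.44282031 0.18992876 0.18932269] [[0.9865, 0.164, -0.001], [0.164, -0.9865, -0.0003], [-0.001, 0.0001, -1.0]] 0.042351981144659295 [-0.48383258 -0.02479019  0.6097574 ]
pad_handle [(321, 174, 0.74)]
pad_face [(317, 176, 0.92), (321, 128, 0.65)]
spacer_1 [(107, 134, 0.77), (82, 100, 0.77), (108, 275, 0.76), (320, 129, 0.71), (17, 113, 0.66), (319, 144, 0.62)]
```

View pics/w5b.png

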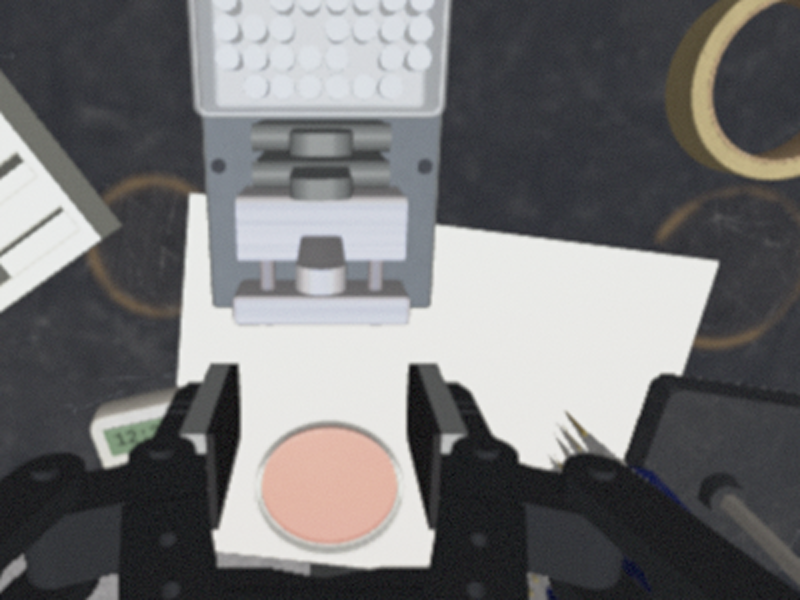

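Both spacers stand upright and centred between the box (edge at row 113) and the pad (front edge at row 195). The handle is at (321,278).

Run:
```python
from h import *
import pickle
c,s=pickle.load(open('c5.pkl','rb'))
k=lambda L:np.array(L)/2+[160,60]
o=s['ee_pos'][:2];X=s['orientation'][:2,0];Y=s['orientation'][:2,1]
def pr(n,L,z):
    P=ray('',k(L),z,c)[:,:2]-o; print(n,(np.c_[P@X,P@Y]*1000).round(1).tolist())
pr('handle top',[(321,278)],.112)
pr('handle front top edge',[(300,264),(342,264)],.110)
pr('pad front top',[(236,198),(406,198)],.050)
pr('box near top',[(200,112),(442,112)],.050)
pr('plate near edge',[(212,306),(432,306)],.012)
pr('tabs top',[(321,142),(321,184)],.106)
```

```text
handle top [[7.7, -0.2]]
handle front top edge [[12.7, -8.1], [12.6, 7.8]]
pad front top [[28.5, -40.0], [28.4, 39.6]]
box near top [[67.3, -54.6], [67.2, 54.3]]
plate near edge [[-38.2, -61.4], [-38.3, 61.8]]
tabs top [[57.8, -0.1], [42.5, -0.1]]
```

{"api": "jog_arm", "payload": {"commands": [[0, 0, 0, 0.8, 0, 1.0, 50], [0, 0, 0, 0, 0, 3.0, 50], [0, 0, 0, 0, 0, 3.0, 50], [0, 0, 0, 0, 0, 2.5, 50], [0, 0, 0, 0, 0, 1.5, 50], [0, 0, 0, 0, 0, 0.9, 50], [0, 0, 0, 0, 0, 0, 50], [0, 0, 0, 0, 0, 0, 50], [0, 0, 0, 0, 0, 0, 50]]}}

```text
time: 16.78
ee_pos: [0.4528, 0.1917, 0.0727]
orientation: [[0.987, 0.164, 0.002], [0.164, -0.987, 0.001], [0.002, -0.0, -1.0]]
force: [0.1, 0.4, 0.6]
finger_gap: 0.043
grip_force: 0.0
```

{"api": "jog_arm", "payload": {"commands": [[0, 0, 0, 0, 0, 0, 5], [0, 0, 0, 0, 0, 0, 5], [0, 0, 0, 0, 0, 0, 5], [0, 0, 0, 0, 0, 0, 5], [0, 0, 0, 0, 0, 0, 5], [0, 0, 0, 0, 0, 0, 5]], "grip_force": 60}}

```text
time: 17.28
ee_pos: [0.4526, 0.1925, 0.0731]
orientation: [[0.987, 0.164, 0.002], [0.164, -0.987, 0.002], [0.003, -0.002, -1.0]]
force: [-2.3, 4.7, 6.2]
finger_gap: 0.0191
grip_force: 59.7
```

{"api": "jog_arm", "payload": {"commands": [[0, 0, 0, 0.2, 0, 0, 5], [0, 0, 0, 0.2, 0, 0, 5], [0, 0, 0, 0.2, 0, 0, 5], [0, 0, 0, 0.1, 0, 0, 5], [0, 0, 0, 0, 0, 0, 5], [0, 0, 0, 0, 0, 0, 5]]}}

```text
time: 17.78
ee_pos: [0.4593, 0.1936, 0.0731]
orientation: [[0.987, 0.164, 0.002], [0.164, -0.987, 0.002], [0.002, -0.002, -1.0]]
force: [-3.6, 4.5, 7.7]
finger_gap: 0.0193
grip_force: 59.8
```

{"api": "jog_arm", "payload": {"commands": [[0, 0, 0, 0.1, 0, 0, 5], [0, 0, 0, 0.1, 0, 0, 5], [0, 0, 0, 0.1, 0, 0, 5], [0, 0, 0, 0, 0, 0, 5], [0, 0, 0, 0, 0, 0, 5]]}}

```text
time: 18.2
ee_pos: [0.4621, 0.194, 0.0731]
orientation: [[0.987, 0.164, 0.001], [0.164, -0.987, 0.002], [0.002, -0.002, -1.0]]
force: [-3.8, 3.9, 8.4]
finger_gap: 0.0192
grip_force: 59.8
```

{"api": "jog_arm", "payload": {"commands": [[0, 0, 0, 0.1, 0, 0, 5], [0, 0, 0, 0.1, 0, 0, 5], [0, 0, 0, 0, 0, 0, 5], [0, 0, 0, 0, 0, 0, 5]]}}

```text
time: 18.53
ee_pos: [0.4637, 0.1943, 0.0731]
orientation: [[0.987, 0.164, 0.0], [0.164, -0.987, 0.002], [0.001, -0.002, -1.0]]
force: [-5.2, 3.4, 9.4]
finger_gap: 0.0191
grip_force: 60.1
```

{"api": "jog_arm", "payload": {"commands": [[0, 0, 0, 0.1, 0, 0, 5], [0, 0, 0, 0, 0, 0, 5], [0, 0, 0, 0, 0, 0, 5], [0, 0, 0, 0, 0, 0, 5]]}}

```text
time: 18.87
ee_pos: [0.4642, 0.1944, 0.0731]
orientation: [[0.986, 0.164, -0.001], [0.164, -0.986, 0.002], [-0.001, -0.002, -1.0]]
force: [-8.0, 4.7, 10.0]
finger_gap: 0.0193
grip_force: 60.2
```

{"api": "jog_arm", "payload": {"commands": [[0, 0, 0, 0.1, 0, 0, 5], [0, 0, 0, 0, 0, 0, 5], [0, 0, 0, 0, 0, 0, 5], [0, 0, 0, 0, 0, 0, 5]]}}

```text
time: 19.2
ee_pos: [0.4643, 0.1944, 0.0731]
orientation: [[0.986, 0.164, -0.003], [0.164, -0.986, 0.001], [-0.003, -0.001, -1.0]]
force: [-11.2, 2.0, 13.9]
finger_gap: 0.0194
grip_force: 60.7
```

{"api": "jog_arm", "payload": {"commands": [[0, 0, 0, 0.08, 0, -0.1, 5], [0, 0, 0, 0, 0, -0.1, 5], [0, 0, 0, 0, 0, 0, 5], [0, 0, 0, 0, 0, 0, 5], [0, 0, 0, 0, 0, 0, 5]]}}

```text
time: 19.62
ee_pos: [0.4642, 0.1944, 0.0731]
orientation: [[0.986, 0.164, -0.005], [0.164, -0.986, 0.001], [-0.004, -0.002, -1.0]]
force: [-7.9, 2.9, 4.8]
finger_gap: 0.0188
grip_force: 59.4
```

Run:
```python
from h import *
import time
X=np.array([.987,.164])
a=snap('wrist');cv2.imwrite('pics/w6b.png',cv2.resize(a[20:320,120:520],(800,600),interpolation=2)[:,:,::-1])
for i in range(6):
    s=observe();print(s['time'],s['ee_pos'].round(4),s['force'].round(1),round(float(s['force'][:2]@X),1)); camera('wrist')
```

```text
19.6667 [0.4642 0.1944 0.0731] [-7.4  4.2  4.4] -6.6
19.7167 [0.4642 0.1944 0.0731] [-7.3  4.1  4.1] -6.6
19.7667 [0.4643 0.1944 0.0731] [-8.2  3.1  4.5] -7.6
19.8167 [0.4643 0.1944 0.0731] [-8.1  4.1  3.9] -7.4
19.8667 [0.4642 0.1944 0.0731] [-8.3  4.2  3.8] -7.5
19.9167 [0.4642 0.1944 0.0731] [-8.6  3.9  4.4] -7.9
```

View pics/w6b.png

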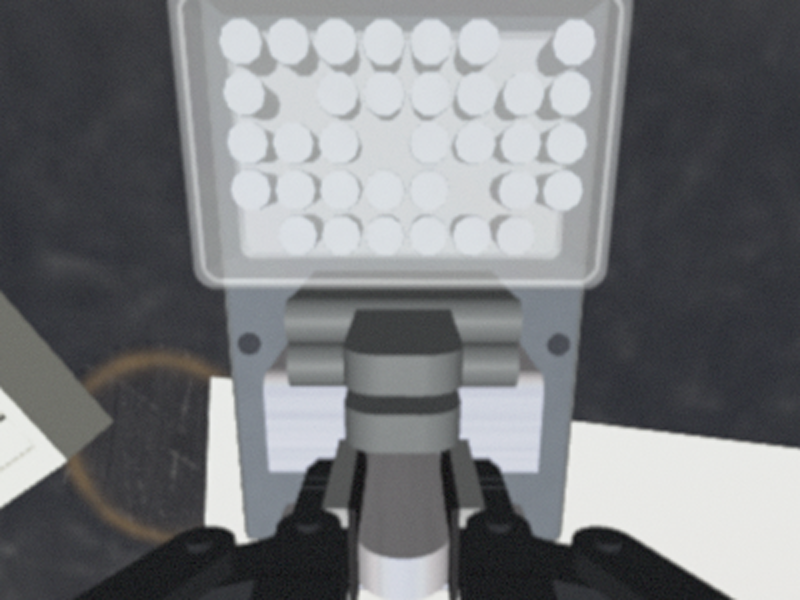

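The stack is upright and centred, tabs up, pressed between pad and box. The push is still low, so I'll add some.

{"api": "jog_arm", "payload": {"commands": [[0, 0, 0, 0.1, 0, 0, 5], [0, 0, 0, 0.05, 0, 0, 5], [0, 0, 0, 0, 0, 0, 5], [0, 0, 0, 0, 0, 0, 5], [0, 0, 0, 0, 0, 0, 5], [0, 0, 0, 0, 0, 0, 5], [0, 0, 0, 0, 0, 0, 5]]}}

```text
time: 20.55
ee_pos: [0.4642, 0.1944, 0.0731]
orientation: [[0.986, 0.164, -0.009], [0.164, -0.986, -0.0], [-0.009, -0.001, -1.0]]
force: [-13.7, 2.4, 10.2]
finger_gap: 0.0192
grip_force: 60.2
```

```bash
cat > f.py <<'E'
from h import *
X=np.array([.987,.164])
for i in range(6):
    s=observe();print(s['time'],s['ee_pos'].round(4),s['force'].round(1),round(float(s['force'][:2]@X),1)); camera('wrist')
E
python3 f.py
```

```text
20.55 [0.4642 0.1944 0.0731] [-13.7   2.4  10.2] -13.1
20.6 [0.4642 0.1944 0.0731] [-15.    2.5   9.8] -14.4
20.65 [0.4642 0.1944 0.0731] [-14.9   1.8   9.5] -14.5
20.7 [0.4642 0.1944 0.0731] [-14.1   2.   10. ] -13.5
20.75 [0.4642 0.1944 0.0731] [-15.3   1.6  10.4] -14.9
20.8 [0.4642 0.1944 0.0731] [-13.7   2.1  10.2] -13.2
```

```bash
python3 -c "
from plant import *
print(job_done())"
```

```text
the job is handed in; nothing more can be done
None
```

Two spacers stand upright in the gap with tabs up, and the arm is still gripping the handle: the pad bore on them at about 12 mm of its 18 mm stroke and squeezes them against the box with roughly 10 N (about 14 N at the wrist, less 3 N or so for the spring); I did not test-push with one spacer, as the gap measured about 36 mm, and the job was handed in at about 21 s.

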